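# Gauge two stand feet on a level pin and sort them

## Task

Two slide-on feet for the photo stand's legs look alike outside, but only one has the right bore: find it by trying them, open end first and without forcing, on the level gauge pin, and push the one that fits fully home against the block. Then take it off and stand it upright on its sole plate, open end up, in the steel tray, and put the foot that does not fit into the white reject box. Leave the other things on the worktop where they are.

Things in the scene. Friction and masses are not known exactly. Their poses are not given: they have to be found in the camera images.
- foot_a: slide-on stand foot, bare aluminium, lies on its side at first: square body 32 x 32 mm, 60 mm long over all; the closed end is a flat sole plate, 50 (y) x 32 (z) mm, 6 mm thick, at x = -30 to -24 mm. Origin at the body's centre (16 mm above the worktop as it lies); x points out of the open end, y is the sole's long side. 0.11 kg. Its bore: see foot_b
- foot_b: the other foot, alike outside, same axes. One foot (not told which) has a 20.5 mm bore and goes over the pin, the other a 14 mm bore and does not. Both are bored 54 mm deep from the open end
- foot_a_mouth (a point): centre of foot_a's open end, 30 mm from its origin along x; axes as the foot's
- foot_b_mouth (a point): the same for foot_b
- gauge: fixed gauge: base plate 120 (x -55 to 65) x 90 (y) x 12 mm; on it a grey block 40 (x 0 to 40) x 52 (y) mm, top at 97 mm, from whose front face a level steel pin, 17 mm diameter, 45 mm long, tapered tip, sticks out along -x. Origin on the worktop under the pin's root
- pin_root (a point): where the pin's axis meets the block's front face, 70 mm above the worktop; axes as the gauge's
- pin_tip (a point): end of the pin, 45 mm out from pin_root along the gauge's -x
- tray: fixed stainless instrument tray, 126 (x) x 256 (y) mm over its rim, 19 mm high; inner floor about 90 x 190 mm, 4 mm above the worktop. Origin on the worktop under its centre
- reject_box: fixed open white plastic box, 150 (x) x 120 (y) mm, 35 mm high, walls and floor 4 mm. Origin on the worktop under its centre
- concretion: bystander, to be left alone: brown lump of concretion, about 38 x 41 x 23 mm. Origin under its centre
- sherd: bystander, to be left alone: grey potsherd, about 40 x 45 x 10 mm. Origin under its centre
- petri: bystander, to be left alone: clear petri dish with fragments, 66 across, 13 high mm. Origin under its centre
- tape: bystander, to be left alone: roll of tape lying flat, 96 across, 25 high mm. Origin under its centre
- vial: bystander, to be left alone: standing capped vial, 29 across, 72 high mm. Origin under its centre
- marker: bystander, to be left alone: marker pen lying along its y axis, 17 x 135 x 16 mm. Origin under its centre
- brush: bystander, to be left alone: soft brush lying along its y axis, 12 x 199 x 12 mm. Origin under its centre
There are look-alikes about, which are no part of the job. What is shaped like the foot_b but orange is not meant.

How it is judged:
By the outcome, as a careful person would: the job done as asked, in the order asked, and still so for the second after the job is handed in, with the robot touching nothing.
It also fails if it takes over 72 s, if anything falls off the work surface, if the arm or the gripper's body presses on something with over 40 N, if the wrist force passes 120 N, or if a joint passes its speed limit or range.

## Robot

A 6-joint arm with a two-finger parallel gripper is mounted at the origin on a cart in front of the work surface, level with it; the furniture and walls round the work are solid. World frame = base frame: x ahead of the robot, y to its left, z up, the work surface at z = 0. Lengths are in m, angles in rad, forces in N, time in s.
With the tool pointing down it reaches from about 0.275 to 0.875 m from the base axis. Payload 12.5 kg.
Tool frame: the origin (TCP) lies midway between the tips of the shut fingers; the grasp point (between the pads) lies behind it (arm.grip_point_offset is the z of the grasp point in the tool frame, in m); z points along the fingers, y is the line along which they close (so a half turn about z gives the same grasp; the last joint's range is limited). The gripper opens to 85 mm and grips with 20 to 120 N. Pads are 22 mm wide; open, the fingers measure 114 mm over their backs; the gripper's body (76 mm by 85 mm) begins 54 mm behind the grasp point. The pads swing forward as they close: fully open they stand 13 mm farther back than shut.
Start: joints at [1.113, 0.351, 1.652, -0, 1.139, -0.085], TCP at [0.2, 0.512, 0.231] pointing down, gripper open.
Joint ranges: [-2.75, 2.75], [-0.79, 2.1], [0.01, 2.65], [-1.57, 4.71], [0.07, 3.14], [-2.87, 2.87]. Speed limits (rad/s): [2.22, 2.22, 2.79, 3.14, 3.14, 3.14].

## Interface

Orientations are given as a 3x3 rotation matrix whose columns are the frame's x, y, z axes.
In Python, from plant import arm gives the robot as it stands. The module is installed in compiled form; this text tells all that it offers.
- The arm moves only by the tool step_arm, never from a script. Its argument "plan" is text: rows parted by semicolons, each of 6 numbers parted by spaces: the shift along the world's x, y, z as a fraction of full scale, then the turn, a rotation vector about the world's x, y, z as a fraction of full scale. A call has 1 to 8 rows; each row shifts and turns the commanded pose from where the row before left it; what a row does not reach is not made up. Full scale, the value 1, is 0.2 m for a shift and 0.12 rad for a turn. A row lasts 1/10 s, in which the tool goes at most 50 mm and 8.59 degrees, less where a joint would pass 70% of its speed; a pose out of reach is approached as far as the arm can. A call with a number of a shift or a turn outside -1 to 1 is refused whole. A call with a gripper value outside its range is refused whole. "grip" is the opening, from 0 (shut) to 1 (fully open), set as the call begins (left out, the last holds). The fingers move at their own pace and stop on an object; "grip_force" is the grip in N (left out, the last holds). Time passes only in rows, so rows that do not move let the fingers close. It gives the time, the measured TCP pose, the force, the opening and the grip force at its end, in the units of the state.
- arm.sense(): the state, without advancing time (a new reading comes with each control period).
- arm.get_image(name): name is "scene" or "top"; returns (picture, depth): 384x512x3 uint8, red, green, blue; 384x512 float32, m along the optical axis (not along the pixel's ray), 0 where there is no reading.
- arm.calibration(name): a dict with "camera_matrix" (3x3 intrinsics, pixels), "D" ([k1, k2, p1, p2, k3] as OpenCV has them; the pictures are not rectified), "R" (3x3) and "t" (3): a world point X has camera coordinates R X + t. Camera axes: x right, y down, z forward; pixel columns grow to the right and rows downward; lengths in m; the calibration is good to about 2 mm. A picture is of the moment at which its call begins. calibration takes no time and is no camera call.
- arm.finish_job(): hands the job in; it is judged then, once.
Trained networks look in the newest picture that a camera, given by its name, has taken for a name from the list of things; names that differ only in an ending like _2 or _b are one class to them, and where a whole thing is asked for, a point or a joint stands for the part that bears it (a point fixed in the world has none). Each returns a list of dicts, best first, with "conf" (0 to 1); they miss things now and then, are a little off and sometimes report something else, mostly with a low value. They report only what shows in the picture. A call takes as long as a camera call. They do not tell look-alikes from the thing itself.
- arm.trace(target, camera): "pixels" (384x512 bool, what is visible of it).
- arm.mark_of(target, camera): "location" ([x, y, z] in m, in world coordinates, good to about 4 mm: a listed point, or the origin of a listed thing).
The state is a dict: "t": time; "q": joint angles; "qvel": joint speeds; "effort": joint torques, N m; "eef_pos": TCP position; "tcp_rot": TCP orientation; "contact_force": force on the tool from outside, world axes, zero at the start; "torque": the same for the moment, N m; "width": finger opening in m; "grip_force": force on a finger pad.
Only numpy, scipy, OpenCV 4.12 (cv2) and the standard library are available. Lean on these libraries where they do the work, as an engineer would, in place of code of your own. Each camera call takes 0.05 s, during which the arm holds its last target. There are 200 camera calls.

## Working session

There is one attempt and no reset: what is moved stays moved. The work goes in short steps, Python scripts to look and compute and a tool call to move; the robot and the scene stay as the last step left them, time stands still between calls to the robot, and variables do not carry over. Pictures are saved under pics/ and viewed, at most 10 in all, crops included, and the job is handed in when it is done.

Besides the shell and the picture viewer there is one more tool, called after "Emit:" by a JSON object that holds its "name" and its "arguments", one argument or row to a line. step_arm: Moves the arm, as the interface text tells. Its arguments: {"type":"object","properties":{"plan":{"type":"string"},"grip":{"type":"number"},"grip_force":{"type":"number"}},"required":["plan"]}

```bash
mkdir -p pics; cat > h.py <<'E'
from plant import arm
import numpy as np, cv2
def cloud(name,d):
    c=arm.calibration(name);K=np.array(c["camera_matrix"]);D=np.array(c["D"]);R=np.array(c["R"]);t=np.array(c["t"])
    v,u=np.mgrid[0:384,0:512]
    n=cv2.undistortPoints(np.stack([u,v],-1).reshape(-1,1,2).astype(float),K,D).reshape(384,512,2)
    P=np.dstack([n*d[...,None],d])
    return (P-t)@R
def project(name,X):
    c=arm.calibration(name);R=np.array(c["R"]);t=np.array(c["t"])
    return cv2.projectPoints(np.atleast_2d(X).astype(float),cv2.Rodrigues(R)[0],t,np.array(c["camera_matrix"]),np.array(c["D"]))[0].reshape(-1,2)
E
python3 - <<'E'
from h import *
ims=[]
for n in("scene","top"):
    p,d=arm.get_image(n);ims.append(p);np.savez(f"{n}.npz",p=p,d=d)
    cv2.imwrite(f"pics/{n}0.png",cv2.resize(p[...,::-1],(800,600)))
    for k in("foot_a","gauge","pin_tip","pin_root","tray","reject_box","foot_a_mouth","foot_b_mouth"):
        for r in arm.mark_of(k,n): print(n,k,np.round(r["location"],3),round(r["conf"],2),project(n,r["location"]).round().ravel())
print(arm.sense()["t"],arm.grip_point_offset, arm.sense()["tcp_rot"])
E
```

```text
scene foot_a [0.535 0.154 0.016] 0.94 [194. 234.]
scene foot_a [0.382 0.012 0.015] 0.71 [268. 240.]
scene foot_a [ 0.429 -0.176  0.018] 0.66 [301. 209.]
scene foot_a [0.437 0.123 0.017] 0.6 [224. 246.]
scene gauge [0.615 0.034 0.004] 0.61 [212. 211.]
scene pin_tip [0.574 0.041 0.066] 0.62 [217. 201.]
scene pin_root [0.614 0.031 0.074] 0.71 [212. 192.]
scene tray [ 0.548 -0.352 -0.   ] 0.95 [308. 184.]
scene reject_box [ 0.484  0.316 -0.001] 0.67 [151. 274.]
scene foot_a_mouth [ 0.456 -0.186  0.015] 0.49 [297. 205.]
scene foot_b_mouth [0.511 0.133 0.014] 0.95 [205. 236.]
scene foot_b_mouth [0.411 0.018 0.016] 0.87 [259. 236.]
scene foot_b_mouth [0.472 0.12  0.016] 0.77 [217. 240.]
top foot_a [ 0.431 -0.174  0.018] 0.74 [274. 214.]
top foot_a [0.531 0.157 0.021] 0.69 [169. 182.]
top foot_a [0.439 0.124 0.01 ] 0.65 [180. 211.]
top foot_a [0.382 0.011 0.018] 0.61 [215. 230.]
top gauge [ 0.613  0.03  -0.001] 0.79 [210. 158.]
top pin_tip [0.566 0.038 0.071] 0.88 [206. 169.]
top pin_tip [0.437 0.123 0.013] 0.53 [180. 212.]
top pin_tip [ 0.366  0.334 -0.001] 0.39 [115. 234.]
top pin_root [0.613 0.036 0.074] 0.8 [206. 154.]
top pin_root [ 0.364  0.336 -0.   ] 0.53 [115. 235.]
top tray [ 0.549 -0.354  0.002] 0.88 [329. 177.]
top reject_box [ 0.489  0.315 -0.005] 0.93 [123. 196.]
top foot_a_mouth [ 0.456 -0.186  0.014] 0.7 [278. 206.]
top foot_b_mouth [0.416 0.015 0.015] 0.8 [214. 219.]
top foot_b_mouth [0.51  0.137 0.018] 0.61 [176. 189.]
top foot_b_mouth [0.467 0.124 0.017] 0.55 [180. 202.]
top foot_b_mouth [0.567 0.041 0.073] 0.51 [205. 169.]
0.9 -0.0187 [[-9.31326042e-01  3.64186495e-01 -1.05979633e-05]
 [ 3.64186495e-01  9.31326042e-01  1.01088464e-06]
 [ 1.02383097e-05 -2.91817191e-06 -1.00000000e+00]]
```

View pics/top0.png

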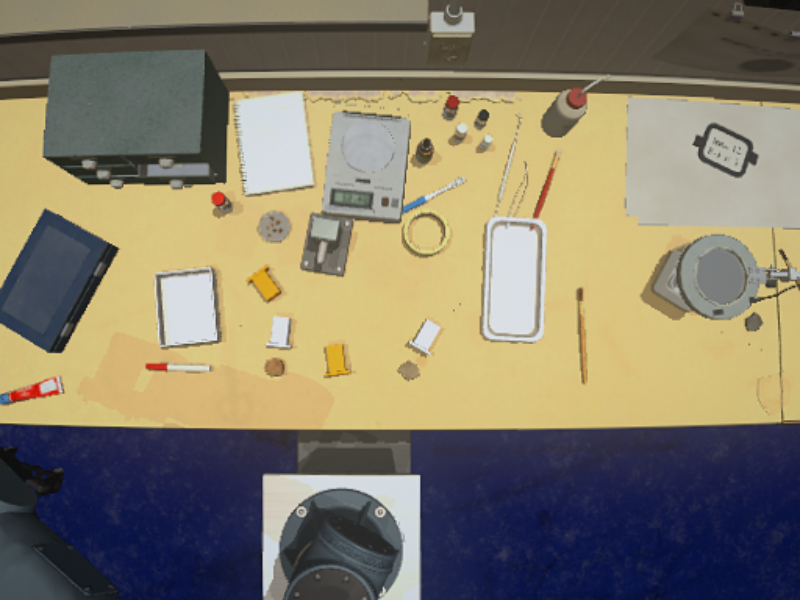

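View pics/scene0.png

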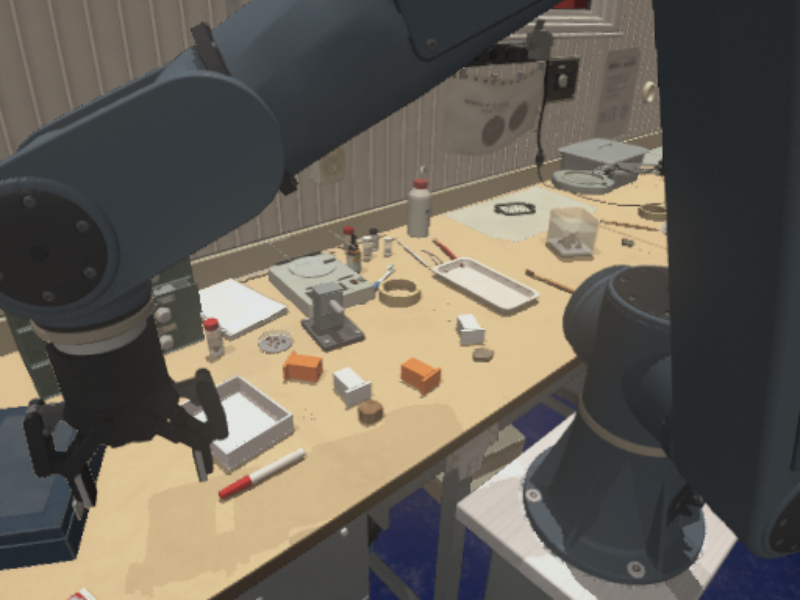

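Four foot-shaped things (800x600 top picture): white/bare at (281,331) and (427,335), orange at (265,283) and (337,360). The two bare ones match "bare aluminium", and the orange ones are look-alikes. Next I measure them and confirm with an enlarged crop.

```bash
cat > m.py <<'E'
from h import *
S=np.load("top.npz");p,d=S["p"],S["d"]
X=cloud("top",d)
def rect(m,z0,z1,label):
    k=m&(X[...,2]>z0)&(X[...,2]<z1)
    n,l,st,_=cv2.connectedComponentsWithStats(k.astype(np.uint8))
    if n>1:k=l==1+np.argmax(st[1:,4])
    q=X[k]
    if len(q)<5: print(label,len(q));return
    r=cv2.minAreaRect((q[:,:2]*1000).astype(np.float32)); print(label,len(q),np.round(r[0],1),np.round(r[1],1),round(r[2],1),"z",np.round(np.percentile(q[:,2],[5,50,95]),4))
    return q
for c in((.438,.123),(.430,-.175)):
    m=(abs(X[...,0]-c[0])<.05)&(abs(X[...,1]-c[1])<.05)
    m&=(p.astype(int).max(2)-p.min(2)<40)
    q=rect(m,.018,.045,"foot%s"%(c,))
    q=q[q[:,2]>.026]; mu=q[:,:2].mean(0); w,V=np.linalg.eigh(np.cov((q[:,:2]-mu).T)); a=V[:,1]*np.sign(V[0,1]); s=(q[:,:2]-mu)@a
    print(" axis deg",np.degrees(np.arctan2(a[1],a[0])).round(1),"ext",s.min().round(4),s.max().round(4),mu.round(4))
m=(abs(X[...,0]-.61)<.1)&(abs(X[...,1]-.035)<.075)
rect(m,.006,.018,"base"); rect(m,.09,.105,"block"); q=rect(m&(X[...,0]<.61),.065,.085,"pin")
m=(abs(X[...,0]-.549)<.09)&(abs(X[...,1]+.353)<.15)
rect(m,.013,.03,"trayrim"); rect(m,.002,.0065,"trayfloor")
m=(abs(X[...,0]-.487)<.1)&(abs(X[...,1]-.315)<.09)
rect(m,.028,.045,"boxrim")
E
python3 m.py
python3 - <<'E'
import cv2
a=cv2.imread("pics/top0.png")
import numpy as np
p=np.load("top.npz")["p"][...,::-1]
c=p[135:245,150:290]
cv2.imwrite("pics/crop0.png",cv2.resize(c,(763,600),interpolation=cv2.INTER_CUBIC))
E
```

```text
foot(0.438, 0.123) 214 [436.1 125.2] [47.  59.7] 83.4 z [0.026  0.0318 0.0366]
 axis deg -5.7 ext -0.0287 0.031 [0.4352 0.126 ]
foot(0.43, -0.175) 210 [ 428.1 -168.3] [48.4 59.7] 59.7 z [0.0268 0.0313 0.036 ]
 axis deg -29.2 ext -0.0284 0.0313 [ 0.4273 -0.167 ]
base 650 [619.2  35.1] [ 95.5 126.9] 78.1 z [0.0073 0.0116 0.0164]
block 228 [633.4  31.8] [52.  41.8] 80.5 z [0.092  0.096  0.1002]
pin 71 [590.3  39.3] [16.5 39.1] 79.9 z [0.0696 0.0765 0.0805]
trayrim 173 [ 549.  -407.7] [ 12.2 175. ] 85.9 z [0.0134 0.017  0.021 ]
trayfloor 31 [ 609.1 -398.9] [16.4 47. ] 87.6 z [0.0022 0.0037 0.006 ]
boxrim 266 [486.3 318.3] [152.7 122.9] 5.7 z [0.0293 0.0344 0.0393]
```

View pics/crop0.png

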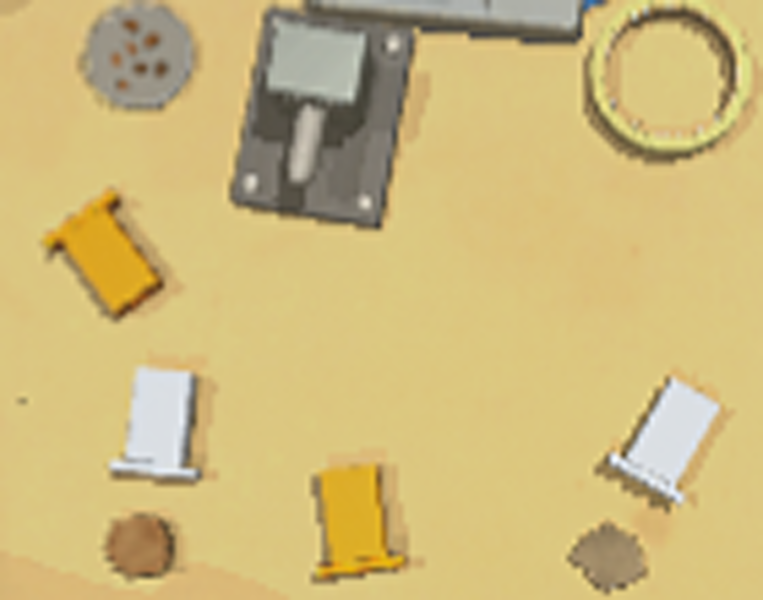

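The crop confirms it: bare-aluminium feet at crop (160,420) and (660,445), with their mouths pointing away from the robot. The orange look-alikes are at (110,255) and (355,520). I start toward the left foot.

Emit:
{"name": "step_arm", "arguments": {
  "plan": "0.1185 -0.194 -0.06 0 0 0.228;0.1185 -0.194 -0.06 0 0 0.228;0.1185 -0.194 -0.06 0 0 0.228;0.1185 -0.194 -0.06 0 0 0.228;0.1185 -0.194 -0.06 0 0 0.228;0.1185 -0.194 -0.06 0 0 0.228;0.1185 -0.194 -0.06 0 0 0.228;0.1185 -0.194 -0.06 0 0 0.228",
  "grip": 1
}}

```text
t: 1.7
eef_pos: [0.3907, 0.2002, 0.1351]
tcp_rot: [[-0.988, 0.152, 0.001], [0.152, 0.988, 0.0], [-0.001, 0.0, -1.0]]
contact_force: [1.3, 0.7, -0.4]
width: 0.0853
grip_force: 0.0
```

```bash
python3 - <<'E'
from h import *
for n in("scene","top"):
    S=np.load(n+".npz");p,d=S["p"].astype(int),S["d"];X=cloud(n,d)
    for c in((.437,.124),(.429,-.171)):
        m=(np.hypot(X[...,0]-c[0],X[...,1]-c[1])<.05)&(p.max(2)-p.min(2)<40)&(X[...,2]>.027)&(X[...,2]<.04)
        q=X[m][:,:2]
        # fit model footprint: body 54x32 top + sole 6x50, maximise inside minus extent via coverage
        from scipy.optimize import minimize
        def cost(v):
            a=np.radians(v[2]*10);e=np.array([np.cos(a),np.sin(a)]);f=np.array([-e[1],e[0]])
            r=(q-v[:2]/100);s=r@e;t=r@f
            body=np.hypot(np.maximum(abs(s)-.03,0),np.maximum(abs(t)-.016,0))
            sole=np.hypot(np.maximum(abs(s+.027)-.003,0),np.maximum(abs(t)-.025,0))
            dd=np.minimum(body,sole)*1000
            return np.mean(np.minimum(dd,3)**2)+ .002*((s*1000).mean()-(-1))**2+.004*(t*1000).mean()**2
        v=min((minimize(cost,[c[0]*100,c[1]*100,y],method="Nelder-Mead") for y in(-.6,-2,-3)),key=lambda r:r.fun)
        print(n,c,len(q),v.x.round(2),round(v.fun,3))
E
```

```text
scene (0.437, 0.124) 208 [43.51 12.34 -0.31] 0.128
scene (0.429, -0.171) 130 [ 42.92 -16.84  -2.98] 0.103
top (0.437, 0.124) 200 [43.64 12.59 -0.48] 0.002
top (0.429, -0.171) 198 [ 42.84 -16.74  -3.01] 0.0
```

Emit:
{"name": "step_arm", "arguments": {
  "plan": "0.0755 -0.1253 -0.12 0 0 0.2;0.0755 -0.1253 -0.12 0 0 0.2;0.0755 -0.1253 -0.12 0 0 0.2;0 0 0 0 0 0;0 0 -0.15 0 0 0;0 0 -0.15 0 0 0;0 0 0 0 0 0"
}}

```text
t: 2.4
eef_pos: [0.4334, 0.1267, 0.0014]
tcp_rot: [[-0.997, 0.082, -0.005], [0.082, 0.997, -0.001], [0.004, -0.001, -1.0]]
contact_force: [0.3, -0.9, 0.2]
width: 0.0854
grip_force: 0.0
```

Emit:
{"name": "step_arm", "arguments": {
  "plan": "0.005 0 0 0 0 0;0 0 0 0 0 0;0 0 0 0 0 0;0 0 0 0 0 0;0 0 0 0 0 0;0 0 0 0 0 0",
  "grip": 0,
  "grip_force": 50
}}

```text
t: 3.0
eef_pos: [0.4368, 0.1268, 0.0045]
tcp_rot: [[-0.997, 0.082, 0.002], [0.082, 0.997, 0.0], [-0.002, 0.0, -1.0]]
contact_force: [-3.3, -0.2, 12.1]
width: 0.031
grip_force: 49.9
```

Emit:
{"name": "step_arm", "arguments": {
  "plan": "0 0 0.15 0 0 0;0.02 -0.02 0.135 0 0 0;0.13 -0.118 0 0 0 -0.257;0.13 -0.118 0 0 0 -0.257;0.13 -0.118 0 0 0 -0.257;0 0 0 0 0 0;0 0 0 0 0 0"
}}

```text
t: 3.7
eef_pos: [0.5181, 0.0515, 0.0605]
tcp_rot: [[-0.985, 0.175, -0.0], [0.175, 0.985, 0.0], [0.0, 0.0, -1.0]]
contact_force: [-0.2, -0.5, -0.4]
width: 0.0315
grip_force: 50.1
```

```bash
cat > pin.py <<'E'
from h import *
import sys
tag=sys.argv[1]
s=arm.sense();print(s["t"],s["eef_pos"].round(4) if hasattr(s["eef_pos"],"round") else s["eef_pos"],np.round(s["contact_force"],1),s["width"], np.degrees(np.arctan2(s["tcp_rot"][1][1],s["tcp_rot"][0][1])))
for n in("scene","top"):
    p,d=arm.get_image(n);np.savez(f"{tag}_{n}.npz",p=p,d=d);X=cloud(n,d)
    for k in("pin_tip","pin_root","foot_a_mouth"):
        for r in arm.mark_of(k,n)[:2]: print(n,k,np.round(r["location"],3),round(r["conf"],2))
    u,v=project(n,[.56,.045,.07])[0].astype(int)
    c=p[max(v-45,0):v+45,u-60:u+60,::-1];cv2.imwrite(f"pics/{tag}_{n}.png",cv2.resize(c,None,fx=6,fy=6,interpolation=cv2.INTER_CUBIC))
a=cv2.imread(f"pics/{tag}_scene.png");b=cv2.imread(f"pics/{tag}_top.png")
cv2.imwrite(f"pics/{tag}.png",cv2.resize(np.vstack([a,b]),(450,600)) if 0 else cv2.resize(np.hstack([a,b]),(800,300)))
E
python3 pin.py p1
```

```text
3.7 [0.5181 0.0515 0.0605] [-0.2 -0.5 -0.4] 0.03153321351221122 79.9481349363529
scene pin_tip [0.57  0.04  0.068] 0.8
scene pin_root [0.613 0.032 0.072] 0.8
scene foot_a_mouth [ 0.365  0.332 -0.001] 0.28
top pin_tip [0.566 0.041 0.073] 0.59
top pin_root [0.615 0.033 0.072] 0.7
top pin_root [ 0.456 -0.182  0.016] 0.59
top foot_a_mouth [ 0.455 -0.185  0.016] 0.48
top foot_a_mouth [0.569 0.043 0.074] 0.16
```

View pics/p1.png

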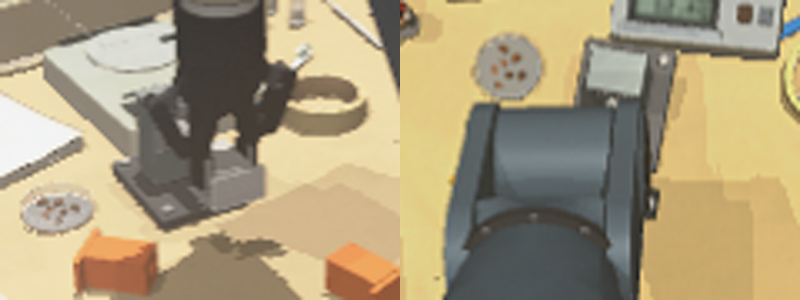

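The left crop shows the foot held in front of the pin. The top view is blocked by the wrist. I refine the pin and the held foot from the depth data of both cameras.

```bash
python3 - <<'E'
from h import *
a=np.radians(-10);e=np.array([np.cos(a),np.sin(a)]);f=np.array([-e[1],e[0]]);o=np.array([.6137,.0352])
for fn,n in(("top","top"),("scene","scene"),("p1_scene","scene")):
    S=np.load(fn+".npz");X=cloud(n,S["d"]);P=X.reshape(-1,3);r=P[:,:2]-o;s=r@e*1000;t=r@f*1000;z=P[:,2]*1000
    def st(l,m,ext=True):
        if m.sum()>5:
            print(fn,l,m.sum(),"s",np.percentile(s[m],[3,50,97]).round(1),"t",np.percentile(t[m],[3,50,97]).round(1),"z",np.percentile(z[m],[3,50,97]).round(1),"slope deg",np.degrees(np.polyfit(s[m],t[m],1)[0]).round(1))
    st("pin",(s>-44)&(s<-4)&(abs(t)<14)&(z>62)&(z<90))
    st("blocktop",(s>-8)&(s<48)&(abs(t)<33)&(z>93)&(z<101))
    st("blockfront",(s>-8)&(s<8)&(abs(t)<35)&(z>25)&(z<90))
    st("base",(s>-70)&(s<75)&(abs(t)<60)&(z>8)&(z<16))
    if fn[0]=="p":
        q=arm.sense()["eef_pos"];c=(np.array(q[:2])-o);print("tcp s,t",c@e*1000,c@f*1000)
        cs=c@e*1000;ct=c@f*1000
        st("sole",(s>cs-40)&(s<cs-15)&(abs(t-ct)<35)&(z>50)&(z<95)&(S["p"].reshape(-1,3).max(1)>0))
        m=(s>cs-36)&(s<cs-24)&(abs(t-ct)<32)&(z>50)&(z<92)
        print(np.c_[s[m],t[m],z[m],S["p"].reshape(-1,3)[m]][::6].round(0))
E
```

```text
top pin 71 s [-42.5 -23.1  -5.2] t [-8.3 -1.   7.2] z [69.1 76.5 81.4] slope deg -1.6
top blocktop 196 s [ 1.1 19.9 38.1] t [-24.7   0.7  23.8] z [ 93.4  96.3 100.2] slope deg 1.6
top blockfront 53 s [-7.  -0.7  3.6] t [-26.4  -6.9  20.5] z [30.6 74.4 89. ] slope deg -116.7
top base 553 s [-52.7 -12.6  63.1] t [-43.8 -10.3  42.7] z [ 8.3 11.6 15.6] slope deg -3.9
scene pin 45 s [-43.1 -28.6  -6. ] t [-7.6  0.3  4.9] z [67.2 76.2 80.3] slope deg 0.8
scene blocktop 116 s [-1.1 13.8 35.7] t [-27.9  -0.8  21.2] z [93.3 96.7 98.9] slope deg 2.0
scene blockfront 227 s [-4.4 -0.4  4.8] t [-23.5   5.   22.7] z [27.2 60.3 88.4] slope deg 88.8
scene base 406 s [-54.5 -17.4  58.4] t [-41.6  11.4  41.1] z [ 9.2 11.9 15.4] slope deg 14.0
p1_scene pin 12 s [-28.  -14.9  -4.5] t [-9.9 -1.7  1.3] z [77.  78.  81.8] slope deg -20.9
p1_scene blocktop 29 s [ 0.2 29.4 35.2] t [-11.2   7.4  23.8] z [93.8 97.4 98.7] slope deg 10.5
p1_scene blockfront 114 s [-3.8  0.1  6.5] t [-11.8  13.2  23.2] z [26.  46.8 84.9] slope deg 97.6
p1_scene base 283 s [-54.3 -15.6  59.3] t [-10.1  22.5  41.4] z [ 8.7 11.9 14.
[... 477 characters left out ...]
-128.   -1.   81.  139.  131.  123.]
 [-126.  -21.   73.  140.  132.  124.]
 [-126.    8.   80.  139.  131.  124.]
 [-126.  -11.   74.  140.  131.  124.]
 [-127.   18.   80.  139.  132.  124.]
 [-125.   -2.   72.  140.  132.  124.]
 [-125.  -21.   66.  138.  130.  121.]
 [-123.    6.   70.  140.  132.  124.]
 [-124.  -12.   65.  137.  129.  121.]
 [-124.   16.   71.  139.  131.  123.]
 [-126.   -2.   66.  137.  129.  121.]
 [-127.  -20.   61.  137.  129.  121.]
 [-127.    9.   67.  137.  130.  121.]
 [-124.  -12.   58.  138.  129.  122.]
 [-127.   15.   66.  137.  129.  122.]
 [-128.   -4.   60.  145.  137.  129.]
 [-126.   11.   60.  138.  130.  122.]
 [-125.   17.   58.  138.  129.  122.]]
```

Emit:
{"name": "step_arm", "arguments": {
  "plan": "0.044 -0.0105 -0.01 0 0 0;0.044 -0.0078 0 0 0 0;0.015 -0.0026 0 0 0 0;0.015 -0.0026 0 0 0 0;0.015 -0.0026 0 0 0 0;0 0 0 0 0 0"
}}

```text
t: 4.7
eef_pos: [0.5427, 0.0463, 0.0577]
tcp_rot: [[-0.985, 0.174, -0.006], [0.174, 0.985, -0.0], [0.006, -0.001, -1.0]]
contact_force: [-10.3, -3.5, 4.9]
width: 0.0312
grip_force: 50.9
```

Emit:
{"name": "step_arm", "arguments": {
  "plan": "-0.001 -0.0074 0.006 0 0 0;0 0 0 0 0 0"
}}

```text
t: 4.9
eef_pos: [0.5437, 0.045, 0.0591]
tcp_rot: [[-0.985, 0.174, -0.002], [0.174, 0.985, -0.0], [0.002, -0.0, -1.0]]
contact_force: [-5.7, -1.7, -2.6]
width: 0.0313
grip_force: 50.0
```

Emit:
{"name": "step_arm", "arguments": {
  "plan": "0 -0.004 -0.0025 0 0 0;0.01 -0.0018 0 0 0 0;0.01 -0.0018 0 0 0 0;0 0 0 0 0 0"
}}

```text
t: 5.3
eef_pos: [0.5445, 0.0443, 0.0583]
tcp_rot: [[-0.985, 0.173, -0.01], [0.173, 0.985, 0.001], [0.01, -0.001, -1.0]]
contact_force: [-24.6, 4.9, 13.5]
width: 0.0312
grip_force: 52.1
```

Emit:
{"name": "step_arm", "arguments": {
  "plan": "-0.02 0.0035 0 0 0 0;0 0 0.0075 0 0 0;0.01 -0.0018 0 0 0 0;0 0 0 0 0 0"
}}

```text
t: 5.7
eef_pos: [0.5442, 0.0443, 0.0593]
tcp_rot: [[-0.985, 0.174, -0.006], [0.174, 0.985, 0.001], [0.006, -0.001, -1.0]]
contact_force: [-10.8, 2.2, -4.4]
width: 0.0311
grip_force: 52.3
```

Emit:
{"name": "step_arm", "arguments": {
  "plan": "-0.01 0.0018 -0.0025 0 0 0;0.01 -0.0018 0 0 0 0;0.006 -0.001 0 0 0 0;0 0 0 0 0 0"
}}

```text
t: 6.1
eef_pos: [0.5445, 0.0442, 0.059]
tcp_rot: [[-0.985, 0.173, -0.009], [0.173, 0.985, 0.001], [0.009, -0.001, -1.0]]
contact_force: [-19.3, 4.1, 2.1]
width: 0.0313
grip_force: 53.2
```

Lateral forces are centred and the foot is still blocked about 6 mm onto the taper at about 19 N, with the same depth each time. This foot has the 14 mm bore. I set it back down where it was and try the other.

Emit:
{"name": "step_arm", "arguments": {
  "plan": "-0.197 0.035 0 0 0 0;-0.197 0.035 0 0 0 0;-0.072 0.172 0 0 0 0;-0.072 0.172 0 0 0 0;0 0 -0.12 0 0 0;0 0 -0.11 0 0 0;0 0 -0.03 0 0 0;0 0 0 0 0 0"
}}

```text
t: 6.9
eef_pos: [0.4408, 0.1265, 0.0079]
tcp_rot: [[-0.985, 0.174, 0.0], [0.174, 0.985, 0.0], [-0.0, 0.0, -1.0]]
contact_force: [-0.5, 0.3, -0.7]
width: 0.0314
grip_force: 52.8
```

Emit:
{"name": "step_arm", "arguments": {
  "plan": "0 0 -0.012 0 0 0;0 0 -0.005 0 0 0;0 0 0 0 0 0"
}}

```text
t: 7.2
eef_pos: [0.4406, 0.1265, 0.0051]
tcp_rot: [[-0.985, 0.174, 0.001], [0.174, 0.985, 0.0], [-0.001, 0.0, -1.0]]
contact_force: [-0.3, 0.7, -1.4]
width: 0.0311
grip_force: 52.8
```

Emit:
{"name": "step_arm", "arguments": {
  "plan": "0 0 0 0 0 0;0 0 0 0 0 0;0 0 0 0 0 0;0 0 0 0 0 0;0 0 0.15 0 0 0;0 0 0.23 0 0 0",
  "grip": 1
}}

```text
t: 7.8
eef_pos: [0.4387, 0.1263, 0.0799]
tcp_rot: [[-0.985, 0.174, -0.005], [0.174, 0.985, -0.001], [0.005, -0.002, -1.0]]
contact_force: [1.0, 0.2, 1.2]
width: 0.0853
grip_force: 0.0
```

Emit:
{"name": "step_arm", "arguments": {
  "plan": "-0.007 -0.21 0 0 0 -0.416;-0.007 -0.21 0 0 0 -0.416;-0.007 -0.21 0 0 0 -0.416;-0.007 -0.21 0 0 0 -0.416;-0.007 -0.21 0 0 0 -0.416;-0.007 -0.21 0 0 0 -0.416;-0.007 -0.21 0 0 0 -0.416;0 0 0 0 0 0"
}}

```text
t: 8.6
eef_pos: [0.4306, -0.1714, 0.0808]
tcp_rot: [[-0.863, 0.505, 0.001], [0.505, 0.863, -0.001], [-0.002, -0.0, -1.0]]
contact_force: [0.7, 0.4, 0.0]
width: 0.0852
grip_force: 0.0
```

Emit:
{"name": "step_arm", "arguments": {
  "plan": "0 0 -0.18 0 0 0;0 0 -0.18 0 0 0;0 0 -0.01 0 0 0;0 0 0 0 0 0"
}}

```text
t: 9.0
eef_pos: [0.4302, -0.167, 0.0067]
tcp_rot: [[-0.866, 0.5, -0.001], [0.5, 0.866, 0.001], [0.002, -0.0, -1.0]]
contact_force: [0.5, -0.2, 0.7]
width: 0.0855
grip_force: 0.0
```

Emit:
{"name": "step_arm", "arguments": {
  "plan": "0 0 -0.004 0 0 0;0 0 0 0 0 0;0 0 0 0 0 0;0 0 0 0 0 0;0 0 0 0 0 0;0 0 0 0 0 0",
  "grip": 0,
  "grip_force": 50
}}

```text
t: 9.6
eef_pos: [0.4308, -0.1677, 0.0067]
tcp_rot: [[-0.866, 0.5, 0.001], [0.5, 0.866, -0.001], [-0.001, 0.0, -1.0]]
contact_force: [-1.8, 1.4, 11.3]
width: 0.0312
grip_force: 50.0
```

Emit:
{"name": "step_arm", "arguments": {
  "plan": "0 0 0.15 0 0 0;0.0726 0.1805 0.1285 0 0 0.485;0.0726 0.1805 0 0 0 0.485;0.0726 0.1805 0 0 0 0.485;0.0726 0.1805 0 0 0 0.485;0.0726 0.1805 0 0 0 0.485;0.0726 0.1805 0 0 0 0.485;0 0 0 0 0 0"
}}

```text
t: 10.4
eef_pos: [0.5188, 0.0526, 0.0619]
tcp_rot: [[-0.986, 0.168, 0.002], [0.168, 0.986, 0.0], [-0.002, 0.001, -1.0]]
contact_force: [-0.5, -0.7, -1.8]
width: 0.0311
grip_force: 50.6
```

Emit:
{"name": "step_arm", "arguments": {
  "plan": "0 0 0 0 0 0"
}}

```text
t: 10.5
eef_pos: [0.5173, 0.0497, 0.0615]
tcp_rot: [[-0.985, 0.173, -0.0], [0.173, 0.985, -0.0], [0.0, -0.0, -1.0]]
contact_force: [-0.6, -0.1, -1.0]
width: 0.0317
grip_force: 50.6
```

Emit:
{"name": "step_arm", "arguments": {
  "plan": "0.049 -0.012 -0.001 0 0 0;0.049 -0.0087 0 0 0 0;0.015 -0.0026 0 0 0 0;0.015 -0.0026 0 0 0 0;0.015 -0.0026 0 0 0 0;0.015 -0.0026 0 0 0 0;0 0 0 0 0 0"
}}

```text
t: 11.2
eef_pos: [0.5494, 0.0429, 0.0613]
tcp_rot: [[-0.985, 0.174, 0.0], [0.174, 0.985, -0.0], [-0.0, 0.0, -1.0]]
contact_force: [-0.5, 0.8, -1.3]
width: 0.0312
grip_force: 50.6
```

This one slides on without any force. I continue towards home.

Emit:
{"name": "step_arm", "arguments": {
  "plan": "0.025 -0.0044 0 0 0 0;0.025 -0.0044 0 0 0 0;0.025 -0.0044 0 0 0 0;0.025 -0.0044 0 0 0 0;0.025 -0.0044 0 0 0 0;0 0 0 0 0 0"
}}

```text
t: 11.8
eef_pos: [0.5748, 0.0384, 0.0613]
tcp_rot: [[-0.985, 0.174, 0.0], [0.174, 0.985, -0.0], [-0.0, 0.0, -1.0]]
contact_force: [-0.5, -0.4, -1.4]
width: 0.031
grip_force: 50.7
```

Emit:
{"name": "step_arm", "arguments": {
  "plan": "0.015 -0.0026 0 0 0 0;0.015 -0.0026 0 0 0 0;0.01 -0.0018 0 0 0 0;0.01 -0.0018 0 0 0 0;0.01 -0.0018 0 0 0 0;0 0 0 0 0 0"
}}

```text
t: 12.4
eef_pos: [0.5845, 0.0367, 0.0609]
tcp_rot: [[-0.985, 0.174, -0.004], [0.174, 0.985, 0.0], [0.004, -0.0, -1.0]]
contact_force: [-8.0, 1.0, 3.4]
width: 0.0312
grip_force: 51.2
```

Emit:
{"name": "step_arm", "arguments": {
  "plan": "0.008 -0.0014 0 0 0 0;0 0 0 0 0 0;0 0 0 0 0 0"
}}

```text
t: 12.7
eef_pos: [0.5845, 0.0366, 0.0608]
tcp_rot: [[-0.985, 0.173, -0.008], [0.173, 0.985, 0.0], [0.008, -0.001, -1.0]]
contact_force: [-16.9, 2.9, 8.9]
width: 0.0312
grip_force: 51.9
```

Fully home: there is hard contact where predicted, and TCP doesn't move as the force rises. I withdraw it and set it down for a tilted regrasp.

Emit:
{"name": "step_arm", "arguments": {
  "plan": "-0.08 0.0141 0 0 0 0;-0.13 0.0229 0 0 0 0;-0.13 0.0229 0 0 0 0;-0.1 0.0176 0 0 0 0;-0.085 -0.21 0 0 0 0;-0.085 -0.22 0 0 0 0;-0.085 -0.22 0 0 0 0;0 0 0 0 0 0"
}}

```text
t: 13.5
eef_pos: [0.4473, -0.0821, 0.0614]
tcp_rot: [[-0.984, 0.178, -0.0], [0.178, 0.984, -0.0], [0.0, -0.0, -1.0]]
contact_force: [0.8, -0.1, -1.2]
width: 0.0306
grip_force: 50.7
```

Emit:
{"name": "step_arm", "arguments": {
  "plan": "0 0 -0.12 0 0 0;0 0 -0.12 0 0 0;0 0 -0.024 0 0 0;0 0 0 0 0 0"
}}

```text
t: 13.9
eef_pos: [0.4487, -0.078, 0.0083]
tcp_rot: [[-0.985, 0.173, -0.001], [0.173, 0.985, 0.0], [0.001, 0.0, -1.0]]
contact_force: [0.8, -0.8, -1.6]
width: 0.0313
grip_force: 50.9
```

Emit:
{"name": "step_arm", "arguments": {
  "plan": "0 0 -0.007 0 0 0;0 0 0 0 0 0"
}}

```text
t: 14.1
eef_pos: [0.4493, -0.0783, 0.0078]
tcp_rot: [[-0.985, 0.174, 0.001], [0.174, 0.985, -0.0], [-0.001, -0.0, -1.0]]
contact_force: [0.0, 0.9, -2.2]
width: 0.0313
grip_force: 50.8
```

Emit:
{"name": "step_arm", "arguments": {
  "plan": "0 0 0 0 0 0;0 0 0 0 0 0;0 0 0 0 0 0;0 0 0 0 0 0;0 0 0.15 0 0 0;0 0 0.25 0 0 0",
  "grip": 1
}}

```text
t: 14.7
eef_pos: [0.4471, -0.078, 0.0862]
tcp_rot: [[-0.985, 0.174, -0.005], [0.174, 0.985, 0.001], [0.005, 0.001, -1.0]]
contact_force: [0.6, -0.5, 1.7]
width: 0.0853
grip_force: 0.0
```

Emit:
{"name": "step_arm", "arguments": {
  "plan": "0 0 0 0.174 0.985 0;0 0 0 0.174 0.985 0;0 0 0 0.174 0.985 0;0 0 0 0.174 0.985 0;0 0 0 0.174 0.985 0;0 0 0 0.174 0.985 0;0 0 0 0 0 0"
}}

```text
t: 15.4
eef_pos: [0.4489, -0.0784, 0.0854]
tcp_rot: [[-0.737, 0.174, -0.653], [0.13, 0.985, 0.115], [0.663, 0.0, -0.749]]
contact_force: [-0.5, 0.1, -0.7]
width: 0.0855
grip_force: 0.0
```

```bash
python3 - <<'E'
from h import *
p,d=arm.get_image("scene");X=cloud("scene",d)
a=np.radians(-10);e=np.array([np.cos(a),np.sin(a)]);f=np.array([-e[1],e[0]]);o=np.array([.4488,-.0782])
r=(X[...,:2]-o)*1000;s=r@e;t=r@f;z=X[...,2]*1000
m=(abs(s)<50)&(abs(t)<45)&(z>4)&(z<45)
print(m.sum(),np.percentile(s[m],[3,20,50,97]).round(1),np.percentile(t[m],[3,50,97]).round(1),z[m].max())
b=m&(s<-24);print(np.percentile(s[b],[10,50]),np.percentile(t[b],[2,98]),np.percentile(z[b],[3,97]))
u,v=project("scene",[.45,-.078,.05])[0].astype(int)
cv2.imwrite("pics/rg.png",cv2.resize(p[v-60:v+60,u-80:u+80,::-1],(800,600)))
E
```

```text
246 [-30.6 -28.3  -6.   28.7] [-11.7  13.   25. ] 35.49778942183461
[-30.28208108 -28.49848031] [-7.79005037 26.68790281] [ 4.88444978 32.41827252]
```

View pics/rg.png

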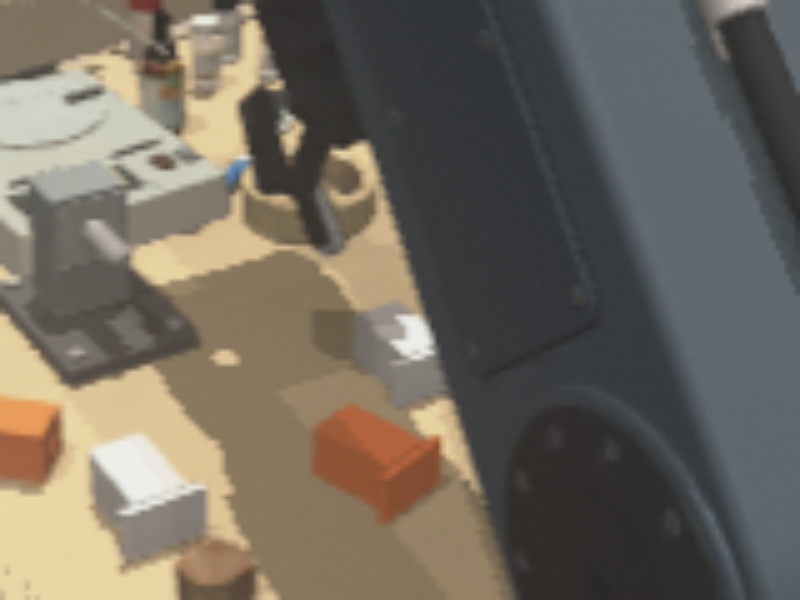

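The foot lies at crop (400,350), exactly where it was set. Descending with the tilted tool.

Emit:
{"name": "step_arm", "arguments": {
  "plan": "-0.0175 0.003 -0.18 0 0 0;-0.0175 0.003 -0.12 0 0 0;0 0 -0.05 0 0 0;0 0 0 0 0 0"
}}

```text
t: 15.85
eef_pos: [0.4413, -0.0771, 0.017]
tcp_rot: [[-0.741, 0.174, -0.649], [0.131, 0.985, 0.115], [0.659, 0.0, -0.752]]
contact_force: [0.4, -0.6, 0.2]
width: 0.0855
grip_force: 0.0
```

Emit:
{"name": "step_arm", "arguments": {
  "plan": "0 0 0 0 0 0;0 0 0 0 0 0;0 0 0 0 0 0;0 0 0 0 0 0;0 0 0 0 0 0;0 0 0 0 0 0",
  "grip": 0,
  "grip_force": 60
}}

```text
t: 16.45
eef_pos: [0.4423, -0.0773, 0.0178]
tcp_rot: [[-0.741, 0.174, -0.649], [0.131, 0.985, 0.115], [0.659, 0.0, -0.752]]
contact_force: [2.2, -0.0, 6.2]
width: 0.0312
grip_force: 60.3
```

Emit:
{"name": "step_arm", "arguments": {
  "plan": "0 0 0 0 0 0;0 0 0 0 0 0;0 0 0 0 0 0;0 0 0 0 0 0;0 0 -0.028 0 0 0;0 0 0 0 0 0",
  "grip": 1
}}

```text
t: 17.05
eef_pos: [0.4413, -0.0771, 0.0108]
tcp_rot: [[-0.74, 0.174, -0.65], [0.13, 0.985, 0.115], [0.66, 0.0, -0.751]]
contact_force: [-0.1, 0.4, 0.1]
width: 0.0855
grip_force: 0.0
```

Emit:
{"name": "step_arm", "arguments": {
  "plan": "0 0 0 0 0 0;0 0 0 0 0 0;0 0 0 0 0 0;0 0 0 0 0 0;0 0 0 0 0 0;0 0 0 0 0 0",
  "grip": 0
}}

```text
t: 17.65
eef_pos: [0.442, -0.0773, 0.0117]
tcp_rot: [[-0.741, 0.174, -0.649], [0.131, 0.985, 0.115], [0.659, 0.0, -0.752]]
contact_force: [2.5, -0.8, 3.5]
width: 0.0312
grip_force: 59.6
```

Emit:
{"name": "step_arm", "arguments": {
  "plan": "0 0 0.2 0 0 0;0 0 0.25 0 0 0;0.0427 -0.1065 0.05 -0.174 -0.985 0;0.0427 -0.1065 0.05 -0.174 -0.985 0;0.0427 -0.1065 0 -0.174 -0.985 0;0.0427 -0.1065 0 -0.174 -0.985 0;0.0427 -0.1065 0 -0.174 -0.985 0;0.0427 -0.1065 0 -0.174 -0.985 0"
}}

```text
t: 18.45
eef_pos: [0.4932, -0.2058, 0.1219]
tcp_rot: [[-0.985, 0.174, 0.005], [0.174, 0.985, -0.002], [-0.005, -0.001, -1.0]]
contact_force: [-0.1, -0.2, -2.0]
width: 0.0314
grip_force: 59.6
```

Emit:
{"name": "step_arm", "arguments": {
  "plan": "0.0427 -0.1065 0 -0.174 -0.985 0;0.0427 -0.1065 0 -0.174 -0.985 0;0.0427 -0.1065 0 -0.174 -0.985 0;0.0427 -0.1065 0 -0.174 -0.985 0;0.0427 -0.1065 0 -0.174 -0.985 0;0.0427 -0.1065 0 -0.174 -0.985 0;0.0427 -0.1065 0 -0.174 -0.985 0;0 0 0 -0.016 -0.089 0"
}}

```text
t: 19.25
eef_pos: [0.5844, -0.3346, 0.1701]
tcp_rot: [[-0.764, 0.204, 0.612], [0.163, 0.979, -0.123], [-0.624, 0.006, -0.781]]
contact_force: [-0.5, -0.3, -1.2]
width: 0.0313
grip_force: 59.7
```

Emit:
{"name": "step_arm", "arguments": {
  "plan": "0 0 0 0 0 0"
}}

```text
t: 19.35
eef_pos: [0.5824, -0.332, 0.1675]
tcp_rot: [[-0.768, 0.201, 0.608], [0.162, 0.98, -0.119], [-0.62, 0.007, -0.785]]
contact_force: [-0.0, -0.4, -1.6]
width: 0.0308
grip_force: 59.7
```

```bash
python3 -c "
from h import *
s=arm.sense();print(np.round(s['q'],3),np.round(s['qvel'],3))"
```

```text
[-0.71   0.456  1.84   0.927  0.393 -2.867] [ 0.003  0.008  0.032 -0.008  0.003  0.001]
```

Emit:
{"name": "step_arm", "arguments": {
  "plan": "0 0 0 0 0 -0.8;0 0 0 0 0 -0.8;0 0 0 0 0 -0.8;0 0 0 0 0 -0.8;0 0 0 0 0 -0.4;0 0 0 0 0 0"
}}

```text
t: 19.95
eef_pos: [0.5801, -0.331, 0.1649]
tcp_rot: [[-0.675, 0.519, 0.524], [0.414, 0.854, -0.313], [-0.61, 0.005, -0.792]]
contact_force: [-0.4, -0.4, -2.3]
width: 0.0312
grip_force: 59.8
```

```bash
cat > up.py <<'E'
from h import *
from scipy.spatial.transform import Rotation as Ro
s=arm.sense();R=np.array(s['tcp_rot']);p=np.array(s["eef_pos"]);print("q",np.round(s['q'],3),"p",p.round(4),"F",np.round(s["contact_force"],1))
# foot pose in tool at the tilted grasp
a=np.radians(-10);F0=np.array([[np.cos(a),-np.sin(a),0],[np.sin(a),np.cos(a),0],[0,0,1]])
R0=np.array([[-0.741,0.174,-0.649],[0.131,0.985,0.115],[0.659,0,-0.752]]);p0=np.array([.442,-.0773,.0117])
F=R@R0.T@F0; c=p+R@R0.T@(np.array([.4488,-.0782,.016])-p0)
x=F[:,0]; ax=np.cross(x,[0,0,1]); ang=np.arcsin(np.linalg.norm(ax)); ax*=ang/np.linalg.norm(ax)
print("foot c",c.round(4),"x",x.round(3),"turn units to upright",(ax/.12).round(3),"deg",np.degrees(ang).round(1))
Rn=Ro.from_rotvec(ax).as_matrix();cn=p+Rn@(c-p)
print("after turn foot c",cn.round(4),"shift mm to (.549,-.353,.034):",((np.array([.549,-.353,.034])-cn)*1000).round(1), "tool z",(Rn@R)[:,2].round(2))
E
python3 up.py
```

```text
q [-0.604  0.44   1.869  0.22   0.181 -1.83 ] p [ 0.5801 -0.331   0.1649] F [-0.4 -0.4 -2.3]
foot c [ 0.5778 -0.3292  0.1724] x [ 0.163 -0.105  0.981] turn units to upright [-0.881 -1.368  0.   ] deg 11.2
after turn foot c [ 0.5766 -0.3285  0.1717] shift mm to (.549,-.353,.034): [ -27.6  -24.5 -137.7] tool z [ 0.64 -0.39 -0.66]
```

Joint 5 or 6 runs into its range with the tool in the arm's plane. I swing the tool to point sideways (more negative yaw), which frees the wrist, then finish the pitch.

Emit:
{"name": "step_arm", "arguments": {
  "plan": "0 0 0 0 0 -0.5;0 0 0 0 0 -0.5;0 0 0 0 0 -0.7;0 0 0 0 0 -0.9;0 0 0 0 0 -1;0 0 0 0 0 -1;0 0 0 0 0 -1;0 0 0 0 0 -1"
}}

```text
t: 20.75
eef_pos: [0.578, -0.3287, 0.1616]
tcp_rot: [[-0.334, 0.908, 0.252], [0.733, 0.419, -0.537], [-0.593, 0.005, -0.805]]
contact_force: [1.0, -0.3, -1.2]
width: 0.0315
grip_force: 59.8
```

Emit:
{"name": "step_arm", "arguments": {
  "plan": "0 0 0 0 0 -1;0 0 0 0 0 -1;0 0 0 0 0 -1;0 0 0 0 0 -1;0 0 0 0 0 0"
}}

```text
t: 21.25
eef_pos: [0.5794, -0.3282, 0.1613]
tcp_rot: [[0.038, 0.999, -0.023], [0.805, -0.044, -0.592], [-0.592, 0.004, -0.806]]
contact_force: [0.1, 0.8, -2.1]
width: 0.0312
grip_force: 60.0
```

```bash
python3 up.py
```

```text
q [-0.361  0.599  1.589 -0.797  0.903  0.179] p [ 0.5794 -0.3282  0.1613] F [ 0.1  0.8 -2.1]
foot c [ 0.5798 -0.3255  0.1689] x [-0.013 -0.216  0.977] turn units to upright [-1.812  0.111  0.   ] deg 12.5
after turn foot c [ 0.5799 -0.324   0.1681] shift mm to (.549,-.353,.034): [ -30.9  -29.  -134.1] tool z [-0.03 -0.75 -0.66]
```

Emit:
{"name": "step_arm", "arguments": {
  "plan": "-0.077 -0.072 0 -0.906 0.055 0;-0.077 -0.072 0 -0.906 0.055 0;0 0 -0.2 0 0 0;0 0 -0.2 0 0 0;0 0 -0.1 0 0 0;0 0 0 0 0 0"
}}

```text
t: 21.85
eef_pos: [0.5459, -0.3571, 0.0589]
tcp_rot: [[0.024, 0.999, -0.034], [0.659, -0.042, -0.751], [-0.752, -0.005, -0.66]]
contact_force: [-0.3, 0.2, -1.4]
width: 0.0311
grip_force: 59.9
```

```bash
python3 up.py; python3 - <<'E'
from h import *
p,d=arm.get_image("top");q,_=arm.get_image("scene");
u,v=project("top",[.549,-.353,.05])[0].astype(int);a=p[v-50:v+50,u-66:u+66]
u,v=project("scene",[.549,-.353,.05])[0].astype(int);b=q[v-50:v+50,u-66:u+66]
cv2.imwrite("pics/pl.png",cv2.resize(np.hstack([a,b])[...,::-1],(800,303),interpolation=cv2.INTER_CUBIC))
E
```

```text
q [-0.358  0.777  1.712 -1.276  0.844  0.681] p [ 0.5459 -0.3571  0.0589] F [-0.3  0.2 -1.4]
foot c [ 0.5464 -0.3528  0.0657] x [ 0.005 -0.001  1.   ] turn units to upright [-0.01  -0.042  0.   ] deg 0.3
after turn foot c [ 0.5464 -0.3528  0.0657] shift mm to (.549,-.353,.034): [  2.6  -0.2 -31.7] tool z [-0.03 -0.75 -0.66]
```

View pics/pl.png

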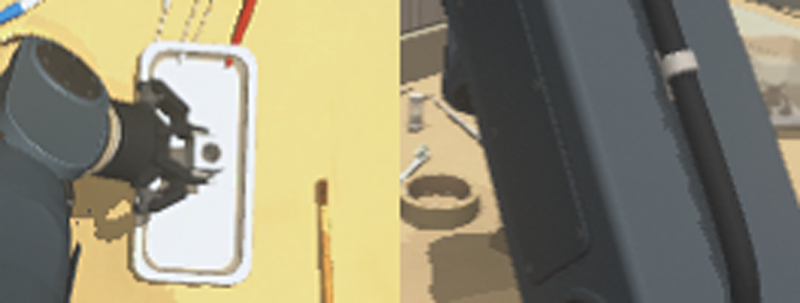

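The top view shows the foot upright over the tray floor at (210,152), bore facing up and in frame. Lowering it.

Emit:
{"name": "step_arm", "arguments": {
  "plan": "0 0 -0.07 0 0 0;0 0 -0.055 0 0 0;0 0 -0.02 0 0 0;0 0 0 0 0 0"
}}

```text
t: 22.35
eef_pos: [0.5482, -0.358, 0.0329]
tcp_rot: [[0.032, 0.999, -0.031], [0.655, -0.044, -0.754], [-0.755, 0.003, -0.656]]
contact_force: [-0.2, -0.6, -1.1]
width: 0.0311
grip_force: 59.9
```

Emit:
{"name": "step_arm", "arguments": {
  "plan": "0 0 -0.01 0 0 0;0 0 -0.01 0 0 0;0 0 0 0 0 0"
}}

```text
t: 22.65
eef_pos: [0.5485, -0.3581, 0.0296]
tcp_rot: [[0.033, 0.999, -0.03], [0.655, -0.044, -0.754], [-0.755, 0.005, -0.656]]
contact_force: [-0.6, -0.2, -1.0]
width: 0.0313
grip_force: 59.9
```

Emit:
{"name": "step_arm", "arguments": {
  "plan": "0 0 -0.008 0 0 0;0 0 0 0 0 0;0 0 -0.005 0 0 0;0 0 0 0 0 0"
}}

```text
t: 23.05
eef_pos: [0.5485, -0.3581, 0.027]
tcp_rot: [[0.033, 0.999, -0.03], [0.655, -0.044, -0.754], [-0.755, 0.005, -0.656]]
contact_force: [0.1, 1.2, -2.0]
width: 0.0309
grip_force: 59.9
```

Emit:
{"name": "step_arm", "arguments": {
  "plan": "0 0 -0.006 0 0 0;0 0 0 0 0 0;0 0 -0.004 0 0 0;0 0 0 0 0 0"
}}

```text
t: 23.45
eef_pos: [0.5484, -0.3581, 0.025]
tcp_rot: [[0.033, 0.999, -0.031], [0.655, -0.044, -0.754], [-0.755, 0.005, -0.656]]
contact_force: [-0.2, 0.3, -2.0]
width: 0.0312
grip_force: 59.9
```

Emit:
{"name": "step_arm", "arguments": {
  "plan": "0 0 -0.006 0 0 0;0 0 -0.005 0 0 0;0 0 -0.005 0 0 0;0 0 0 0 0 0"
}}

```text
t: 23.85
eef_pos: [0.5486, -0.3581, 0.0243]
tcp_rot: [[0.034, 0.999, -0.031], [0.652, -0.046, -0.757], [-0.758, 0.005, -0.653]]
contact_force: [-8.8, 14.3, 21.8]
width: 0.0312
grip_force: 63.3
```

Emit:
{"name": "step_arm", "arguments": {
  "plan": "0 0 0.011 0 0 0;0 0 0 0 0 0"
}}

```text
t: 24.05
eef_pos: [0.5488, -0.3581, 0.0245]
tcp_rot: [[0.033, 0.999, -0.03], [0.655, -0.044, -0.755], [-0.755, 0.005, -0.655]]
contact_force: [-0.1, 3.8, 5.0]
width: 0.0308
grip_force: 60.8
```

Emit:
{"name": "step_arm", "arguments": {
  "plan": "0 0 0 0 0 0;0 0 0 0 0 0;0 0 0 0 0 0;0 0 0 0 0 0;0 0 0 0 0 0",
  "grip": 1
}}

```text
t: 24.55
eef_pos: [0.5485, -0.3581, 0.024]
tcp_rot: [[0.033, 0.999, -0.031], [0.655, -0.044, -0.754], [-0.755, 0.005, -0.656]]
contact_force: [0.1, -0.1, 0.4]
width: 0.0851
grip_force: 0.0
```

```bash
cat > chk.py <<'E'
from h import *
p,d=arm.get_image("top");X=cloud("top",d)
u,v=project("top",[.549,-.353,.05])[0].astype(int)
cv2.imwrite("pics/pl2.png",cv2.resize(p[v-30:v+30,u-40:u+40,::-1],(800,600),interpolation=cv2.INTER_CUBIC))
m=(abs(X[...,0]-.549)<.035)&(abs(X[...,1]+.353)<.035)&(X[...,2]>.055)&(X[...,2]<.075)
print(m.sum(),X[m].mean(0).round(4),np.percentile(X[m],[3,97],axis=0).round(4))
s=arm.sense();print(s["t"],s["width"],np.round(s["contact_force"],1),np.round(s["q"],2))
E
python3 chk.py
```

```text
75 [ 0.5475 -0.3495  0.0608] [[ 0.5332 -0.3635  0.0562]
 [ 0.5621 -0.3353  0.0648]]
24.6 0.08547392121159311 [ 0.1  0.2 -0.3] [-0.36  0.84  1.7  -1.33  0.83  0.77]
```

View pics/pl2.png

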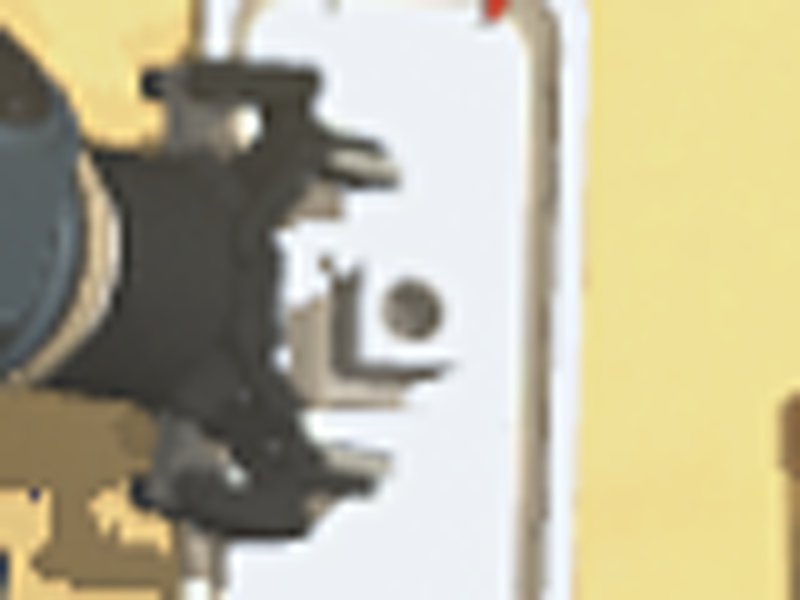

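The foot stands upright, open end up, in the tray at (400,310), with its rim at about 0.062 m as expected. I back the tool out along its axis and go for the reject.

Emit:
{"name": "step_arm", "arguments": {
  "plan": "0.004 0.075 0.065 0 0 0;0.005 0.113 0.098 0 0 0;0.005 0.113 0.098 0 0 0;0.005 0.113 0.098 0 0 0;0.005 0.113 0.098 0 0 0;0 0 0.05 0.89 0 0;0 0 0.05 0.89 0 0;0 0 0 0.89 0 0"
}}

```text
t: 25.4
eef_pos: [0.5544, -0.2523, 0.1373]
tcp_rot: [[0.033, 0.999, -0.027], [0.861, -0.042, -0.507], [-0.507, -0.006, -0.862]]
contact_force: [-0.4, 1.2, -0.7]
width: 0.0855
grip_force: 0.0
```

Emit:
{"name": "step_arm", "arguments": {
  "plan": "-0.066 0.21 0 0.89 0 0;-0.066 0.21 0 0.89 0 0;-0.066 0.21 0 0.89 0 0;-0.066 0.21 0 0.89 0 0;-0.066 0.21 0 0.89 0 0;-0.066 0.21 0 0 0 0.9;-0.066 0.21 0 0 0 0.9;0 0 0 0 0 0"
}}

```text
t: 26.2
eef_pos: [0.4592, 0.0446, 0.1355]
tcp_rot: [[-0.189, 0.981, -0.031], [0.982, 0.189, -0.007], [-0.001, -0.031, -1.0]]
contact_force: [0.3, -0.4, 0.4]
width: 0.0857
grip_force: 0.0
```

```bash
python3 -c "
from h import *
s=arm.sense();print(np.round(s['q'],3),s['t'])
p,d=arm.get_image('top');X=cloud('top',d)
m=(abs(X[...,0]-.549)<.04)&(abs(X[...,1]+.353)<.04)&(X[...,2]>.05)
print(m.sum(),X[m].mean(0).round(4),np.percentile(X[m],[3,97],axis=0).round(4))
m=(abs(X[...,0]-.44)<.045)&(abs(X[...,1]-.126)<.045)&(X[...,2]>.024)&(X[...,2]<.04)
r=cv2.minAreaRect((X[m][:,:2]*1000).astype(np.float32));print(m.sum(),r)
"
```

```text
[-0.     0.341  1.944 -0.009  0.887 -0.184] 26.2
79 [ 0.5472 -0.3498  0.0595] [[ 0.5321 -0.3641  0.0523]
 [ 0.5622 -0.3354  0.0646]]
0 ((0.0, 0.0), (0.0, 0.0), 0.0)
```

Emit:
{"name": "step_arm", "arguments": {
  "plan": "-0.05 0.2 -0.05 0.06 -0.26 0;-0.05 0.2 -0.05 0 0 1;0 0 0 0 0 1;0 0 0 0 0 1;0 0 0 0 0 1;0 0 0 0 0 1;0 0 0 0 0 1;0 0 0 0 0 1"
}}

```text
t: 27.05
eef_pos: [0.4415, 0.1204, 0.1155]
tcp_rot: [[-0.855, 0.518, 0.002], [0.518, 0.855, 0.001], [-0.001, 0.002, -1.0]]
contact_force: [0.3, 0.4, 0.5]
width: 0.0857
grip_force: 0.0
```

Emit:
{"name": "step_arm", "arguments": {
  "plan": "0 0 0 0 0 1;0 0 0 0 0 1;0 0 0 0 0 1;0 0 0 0 0 0;0 0 0 0 0 0"
}}

```text
t: 27.55
eef_pos: [0.4412, 0.1208, 0.1155]
tcp_rot: [[-0.982, 0.191, 0.001], [0.191, 0.982, 0.001], [-0.001, 0.002, -1.0]]
contact_force: [0.2, 0.6, -0.0]
width: 0.0855
grip_force: 0.0
```

Emit:
{"name": "step_arm", "arguments": {
  "plan": "-0.003 0.028 -0.2 0 0 0.14;0 0 -0.2 0 0 0;0 0 -0.13 0 0 0;0 0 -0.01 0 0 0;0 0 0 0 0 0"
}}

```text
t: 28.05
eef_pos: [0.4405, 0.1267, 0.0077]
tcp_rot: [[-0.985, 0.172, 0.0], [0.172, 0.985, 0.001], [-0.0, 0.001, -1.0]]
contact_force: [-0.0, -0.2, 0.7]
width: 0.0854
grip_force: 0.0
```

Emit:
{"name": "step_arm", "arguments": {
  "plan": "0 0 0 0 0 0;0 0 0 0 0 0;0 0 0 0 0 0;0 0 0 0 0 0;0 0 0 0 0 0",
  "grip": 0,
  "grip_force": 50
}}

```text
t: 28.55
eef_pos: [0.4407, 0.127, 0.0083]
tcp_rot: [[-0.985, 0.17, 0.002], [0.17, 0.985, 0.002], [-0.002, 0.002, -1.0]]
contact_force: [-1.5, -0.4, 10.3]
width: 0.0311
grip_force: 49.9
```

Emit:
{"name": "step_arm", "arguments": {
  "plan": "0 0 0.2 0 0 0;0 0 0.2 0 0 0;0.046 0.189 0 0 0 0;0.046 0.189 0 0 0 0;0.046 0.189 0 0 0 0;0.046 0.189 0 0 0 0;0.046 0.189 0 0 0 0;0 0 0 0 0 0"
}}

```text
t: 29.35
eef_pos: [0.4869, 0.3196, 0.0878]
tcp_rot: [[-0.986, 0.167, 0.003], [0.167, 0.986, 0.003], [-0.002, 0.003, -1.0]]
contact_force: [0.2, -0.1, -1.0]
width: 0.0308
grip_force: 50.3
```

Emit:
{"name": "step_arm", "arguments": {
  "plan": "0 0 -0.18 0 0 0;0 0 -0.13 0 0 0;0 0 -0.04 0 0 0;0 0 0 0 0 0"
}}

```text
t: 29.75
eef_pos: [0.4858, 0.3153, 0.0169]
tcp_rot: [[-0.985, 0.17, -0.001], [0.17, 0.985, 0.001], [0.001, 0.0, -1.0]]
contact_force: [-0.2, -0.4, -0.6]
width: 0.0314
grip_force: 50.3
```

Emit:
{"name": "step_arm", "arguments": {
  "plan": "0 0 -0.012 0 0 0;0 0 -0.008 0 0 0;0 0 0 0 0 0"
}}

```text
t: 30.05
eef_pos: [0.4866, 0.316, 0.0142]
tcp_rot: [[-0.985, 0.17, 0.002], [0.17, 0.985, 0.002], [-0.002, 0.002, -1.0]]
contact_force: [-0.0, 0.1, 0.3]
width: 0.0311
grip_force: 50.3
```

Emit:
{"name": "step_arm", "arguments": {
  "plan": "0 0 0 0 0 0;0 0 0 0 0 0;0 0 0 0 0 0;0 0 0 0 0 0;0 0 0.15 0 0 0;0 0 0.2 0 0 0;0 0 0.2 0 0 0;0 0 0.2 0 0 0",
  "grip": 0.6
}}

```text
t: 30.85
eef_pos: [0.4861, 0.3158, 0.1651]
tcp_rot: [[-0.985, 0.17, 0.001], [0.17, 0.985, 0.001], [-0.001, 0.002, -1.0]]
contact_force: [1.1, 0.2, -0.3]
width: 0.0513
grip_force: 0.0
```

Emit:
{"name": "step_arm", "arguments": {
  "plan": "-0.2 0.1 0 0 0 0;-0.2 0.1 0 0 0 0;-0.2 0.1 0 0 0 0;0 0 0 0 0 0;0 0 0 0 0 0"
}}

```text
t: 31.35
eef_pos: [0.3659, 0.3763, 0.1638]
tcp_rot: [[-0.986, 0.168, 0.001], [0.168, 0.986, 0.002], [-0.001, 0.002, -1.0]]
contact_force: [1.0, -0.9, -0.0]
width: 0.0514
grip_force: 0.0
```

```bash
python3 - <<'E'
from h import *
p,d=arm.get_image("top");X=cloud("top",d)
cv2.imwrite("pics/fin.png",cv2.resize(p[120:260,70:370,::-1],(800,373),interpolation=cv2.INTER_CUBIC))
m=(abs(X[...,0]-.549)<.04)&(abs(X[...,1]+.353)<.04)&(X[...,2]>.05)
print(m.sum(),X[m].mean(0).round(4),np.percentile(X[m],[3,97],axis=0).round(4))
q=X[m];A=np.c_[q[:,:2]-q[:,:2].mean(0),np.ones(len(q))];k=q[:,2]>.056;print("top tilt",np.linalg.lstsq(A[k],q[k,2],rcond=None)[0])
E
```

```text
79 [ 0.5473 -0.3497  0.0605] [[ 0.5321 -0.364   0.0522]
 [ 0.5618 -0.3351  0.0668]]
top tilt [-0.00493845  0.03619186  0.06115646]
```

View pics/fin.png

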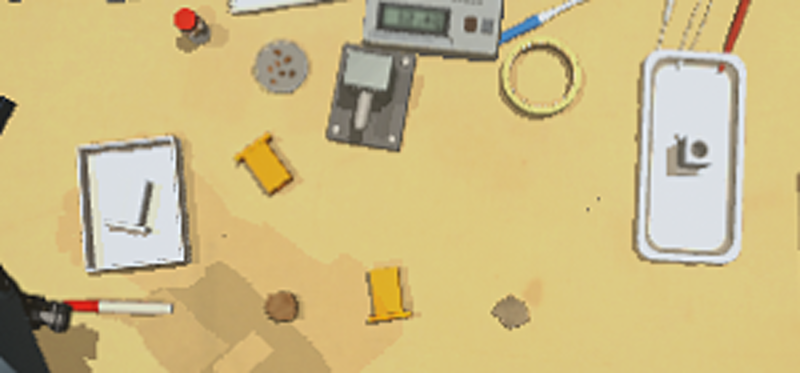

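The final picture shows one foot standing upright in the tray at (692,152), bore up. The other lies in the white box at (135,205), and the other items look undisturbed. Handing in.

```bash
python3 -c "
from plant import arm
print(arm.finish_job())"
```

```text
the job is handed in; nothing more can be done
None
```

I've handed the job in at about 31 s: the foot that fits was pushed home on the pin, taken off and stood upright, open end up, in the steel tray, and the one that does not fit lies in the white reject box.

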